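# Loosen the clamp wheel and send the shuttle to its stop

### The job

On the transfer unit, loosen the large knurled clamp wheel by two full turns (anticlockwise seen from above, so that its white line comes round to the fixed red mark for the second time) by rolling a fingertip round its knurled rim. Then push the dark steel shuttle with a fingertip along its rails, away from the wheel, until it is fully home against the end stop, and take the hand clear. Grip and lift nothing, do not shift the shuttle before the wheel is loose, and leave the small things standing about where they are.

Things in the scene. Friction and masses are not known exactly. Their poses are not given: they have to be found in the camera images.
- unit: the transfer unit, fixed to the table: aluminium profile base 130 mm (x) by 510 mm (y) by 30 mm high. Origin at table height on the base's centre line, 205 mm from its wheel end; y runs along the rails from the clamp wheel to the end stop, z up. End stop block from y = 172 to 192 mm, 70 mm high, with a small fixed knurled screw on top (84 mm, not part of the work); two pucks stand beyond it
- wheel_hub (a point): fixed point on the clamp wheel's vertical axis (unit y = -130 mm), half-way up the tight wheel, 48 mm above the table; axes as unit. The wheel is a solid black disc, 94 mm across the tips of 24 upright round ribs (3.5 mm radius) that knurl its rim, 87 mm across the core; rim 38 to 58 mm above the table. Nothing surrounds the rim; below it are a boss 60 mm across and the base top at 30 mm
- wheel (a joint): turn of the clamp wheel in rad: 0 at the start (tight, the white line on its top points along the unit's -y to the fixed red mark on the base), growing anticlockwise seen from above (loosening); two full turns = 12.57, its end is 25.1. It climbs 2 mm a turn, turns against 0.06 N m of friction (1.3 N at the rim) and stays where it is left
- shuttle (a joint): travel of the shuttle in m along the unit's +y (away from the wheel); starts between 0 and 0.045; 0.112 is hard against the end stop. Steady friction 3 N, stays where it is left
- shuttle_face (a point): centre of the shuttle's upright face that looks to the wheel (the one to push), 52 mm above the table; axes as unit. The shuttle is a dark steel block 100 mm wide (x), 80 mm long (y, from this face away from the wheel), 32 to 75 mm above the table, small aluminium plate on top. This face is 110 mm from the wheel's axis when shuttle is 0
- puck_a: bystander: aluminium puck 36 mm across, 25 mm high, on the unit's parking deck; origin at its underside
- puck_b: bystander: black plastic puck, same size, beside it; origin at its underside
- relay: bystander: white relay module 45 x 60 mm, 52 mm high, on the table in front of the unit (its robot side); origin at its underside
- terminal: bystander: grey terminal block 30 x 75 mm, 22 mm high, on the table behind the unit; origin at its underside
- meter: bystander: yellow multimeter 150 x 75 mm, 38 mm high, at the left; origin at its underside
- mug: bystander: white mug 76 mm across, 90 mm high, at the right far side; origin at its underside
- driver: bystander: screwdriver lying at the right front

How it is judged:
By the outcome, as a careful person would: the job done as asked, in the order asked, and still so for the second after the job is handed in, with the robot touching nothing.
It also fails if it takes over 72 s, if anything falls off the work surface, if the arm or the gripper's body presses on something with over 40 N, if the wrist force passes 120 N, or if a joint passes its speed limit or range.

### The arm

A 6-joint arm with a two-finger parallel gripper is mounted at the origin on the work surface. World frame = base frame: x ahead of the robot, y to its left, z up, the work surface at z = 0. Lengths are in m, angles in rad, forces in N, time in s.
With the tool pointing down it reaches from about 0.375 to 0.925 m from the base axis. Payload 5.7 kg.
Tool frame: the origin (TCP) lies at the very end of the fingers, on their centre line; the grasp point (between the pads) lies 19 mm behind it; z points along the fingers, y is the line along which they close (so a half turn about z gives the same grasp; the last joint's range is limited). The gripper opens to 88 mm and grips with 3 to 60 N. Pads are 20 mm wide; open, the fingers measure 115 mm over their backs; the gripper's body (75 mm by 178 mm) begins 61 mm behind the grasp point.
Start: joints at [1.022, 0.359, 1.51, -0, 1.272, -0.115], TCP at [0.252, 0.544, 0.223] pointing down, gripper open.
Joint ranges: [-2.97, 2.97], [-1.01, 2.36], [0.21, 2.38], [-0.96, 4.11], [0.2, 2.71], [-2.98, 2.98]. Speed limits (rad/s): [2.39, 2.39, 3.14, 3.14, 3.14, 3.14].

### API

Orientations are given as a unit quaternion [x, y, z, w].
In Python, from bench import * gives the robot as it stands.
- The arm moves only by the tool servo_tool, never from a script. Its argument "series" is one flat list of numbers, 5 for each row, row after row: the finger opening in cm, from 0 to 8.78, then the shift along the tool's x, y, z in cm, then the turn about the tool's z in degrees. In form: [gripper, x, y, z, spin, gripper, x, y, z, spin, ...]. A call has 1 to 20 rows; each row shifts and turns the commanded pose from where the row before left it, along the tool's axes as they then stand; what a row does not reach is not made up. A row lasts 1/12 s, in which the tool goes at most 41.7 mm and 7.16 degrees, less where a joint would pass 70% of its speed; a pose out of reach is approached as far as the arm can. A call with a gripper value outside its range is refused whole. The fingers move at their own pace and stop on an object; the grip force is fixed at half the most. Time passes only in rows, so rows that do not move let the fingers close. It gives the time, the measured TCP pose, the force, the opening and the grip force at its end, in the units of the state.
- sense(): the state, without advancing time (a new reading comes with each control period).
- read_camera(name): name is "side" or "top" or "wrist"; returns the picture (480x640x3 uint8, blue, green, red); there is no depth.
- calibration(name): a dict with "mtx" (3x3 intrinsics, pixels), "world_to_cam" (4x4, takes a point from world to camera coordinates). Camera axes: x right, y down, z forward; pixel columns grow to the right and rows downward; lengths in m; the calibration is good to about 2 mm. The wrist camera is an equidistant fisheye: a pixel r from the principal point sees the ray r / f radians off the axis. A picture is of the moment at which its call begins: read the wrist's pose just before it. calibration takes no time and is no camera call; for the wrist camera it gives the pose at the moment of the call.
- job_done(): hands the job in; it is judged then, once.
The state is a dict: "clock": time; "joint_positions": joint angles; "joint_vel": joint speeds; "tau": joint torques, N m; "tool_pos": TCP position; "ee_rot": TCP orientation; "ft_force": force on the tool from outside, world axes, zero at the start; "ft_torque": the same for the moment, N m; "gripper_width": opening from 0.0 (shut) to 1.0 (fully open); "grip_force": force on a finger pad.
Only numpy, scipy, OpenCV 4.12 (cv2) and the standard library are available. Lean on these libraries where they do the work, as an engineer would, in place of code of your own. Each camera call takes 0.05 s, during which the arm holds its last target. There are 200 camera calls.

## Working session

There is one attempt and no reset: what is moved stays moved. The work goes in short steps, Python scripts to look and compute and a tool call to move; the robot and the scene stay as the last step left them, time stands still between calls to the robot, and variables do not carry over. Pictures are saved under pics/ and viewed, at most 10 in all, crops included, and the job is handed in when it is done.

Besides the shell and the picture viewer there is one more tool, called after ">>>" as name(argument=value, ...), one argument or row to a line, values as JSON. servo_tool: Moves the arm, as the interface text tells. Its arguments: {"type":"object","properties":{"series":{"type":"array"}},"required":["series"]}

```bash
mkdir -p pics
python3 - <<'E'
from bench import *
import cv2
for n in("top","side"):
    cv2.imwrite(f"pics/{n}0.png",read_camera(n)); c=calibration(n); print(n,c["mtx"].tolist(),c["world_to_cam"].round(4).tolist())
s=sense();print(s)
E
```

```text
top [[538.2513926801241, 0.0, 320.6730847238474], [0.0, 538.2513926801241, 242.4401386201196], [0.0, 0.0, 1.0]] [[0.0075, -0.9999, 0.0097, 0.0008], [-0.9897, -0.0088, -0.1432, 0.5412], [0.1432, -0.0086, -0.9897, 1.3748], [0.0, 0.0, 0.0, 1.0]]
side [[592.9063112942678, 0.0, 320.1194532964368], [0.0, 592.9063112942678, 240.30295218870023], [0.0, 0.0, 1.0]] [[-0.9983, -0.0589, -0.0014, 0.5406], [-0.0298, 0.5241, -0.8511, 0.0688], [0.0508, -0.8496, -0.5249, 1.612], [0.0, 0.0, 0.0, 1.0]]
{'clock': 0.1, 'joint_positions': array([ 1.02190658e+00,  3.59443931e-01,  1.51128381e+00,  1.29478697e-05,
        1.27250331e+00, -1.15082723e-01]), 'joint_vel': array([ 1.86899622e-03, -1.73141266e-03, -2.89712038e-03, -1.07656153e-03,
        9.03561494e-05,  8.05146147e-04]), 'tau': array([ 7.77477235e-04, -5.16360104e+01, -2.71405685e+01,  6.75368216e-02,
        2.75854999e-02, -4.80078143e-05]), 'tool_pos': array([0.25187415, 0.54390967, 0.2219025 ]), 'ee_rot': array([ 2.15208516e-01,  9.76567777e-01, -7.72452636e-04, -2.72843477e-04]), 'ft_force': array([ 0.03135775, -1.52111009,  0.11316518]), 'ft_torque': array([ 0.01867062, -0.05028249,  0.02049165]), 'grip_force': 0.0, 'gripper_width': 1.002088782844184}
```

View pics/top0.png

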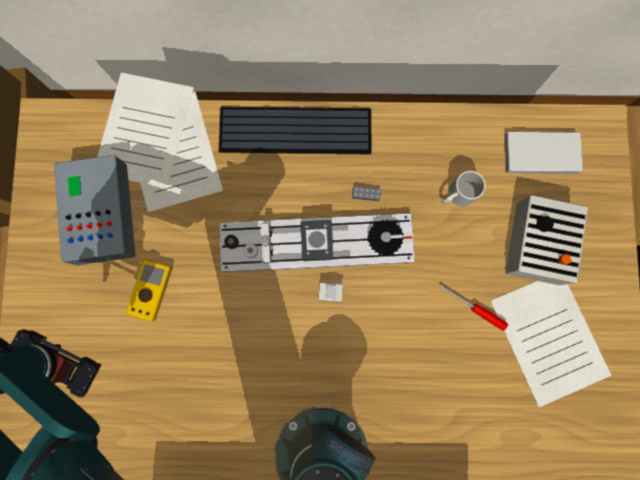

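View pics/side0.png

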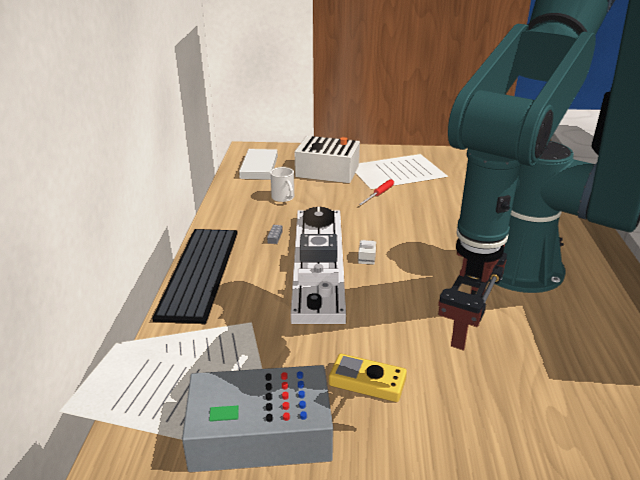

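The unit lies across the table: wheel at about (386,237) in the top picture, red mark to its right, shuttle at about (317,240), end stop at about (265,243). I'll enlarge it next.

Run:
```python
import cv2
i=cv2.imread("pics/top0.png")[200:310,212:422]
cv2.imwrite("pics/crop0.png",cv2.resize(i,None,fx=3.8,fy=3.8,interpolation=cv2.INTER_CUBIC))
```

```text
(no output)
```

View pics/crop0.png

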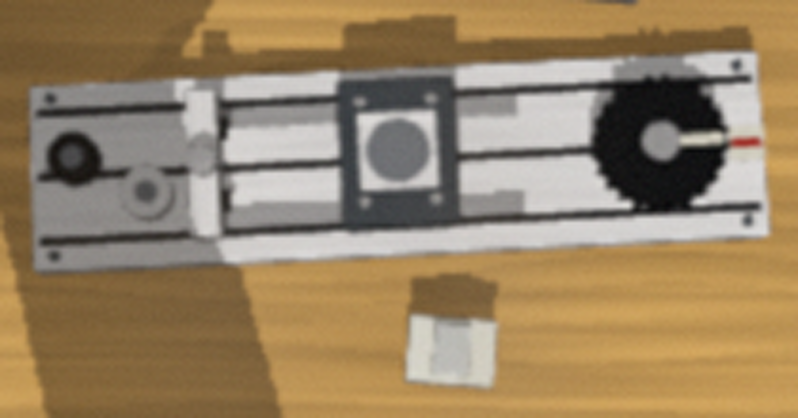

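The crop shows the base corners (TL 30,88; TR 757,52; BR 769,236; BL 35,270), the wheel centred at about (660,141) and the shuttle's wheel-side top edge from (455,77) to (458,222). The white line meets the red mark, pointing right.

```bash
cat > h.py <<'E'
from bench import *
import numpy as np, cv2
from scipy.optimize import least_squares
def ray(name,px,z):
    c=calibration(name); T=np.linalg.inv(c["world_to_cam"]); d=T[:3,:3]@np.linalg.inv(c["mtx"])@[*px,1]; o=T[:3,3]
    return (o+d*(z-o[2])/d[2])[:2]
def theta():
    q=sense()["ee_rot"]; return np.degrees(2*np.arctan2(q[1],q[0]))
E
python3 - <<'E'
from h import *
f=lambda p:((p[0]+.5)/3.8-.5+212,(p[1]+.5)/3.8-.5+200)
W=np.array([ray("top",f(p),.03) for p in[(30,88),(757,52),(769,236),(35,270)]])
U=np.array([(.065,.305),(.065,-.205),(-.065,-.205),(-.065,.305)])
R=lambda a:np.array([[np.cos(a),-np.sin(a)],[np.sin(a),np.cos(a)]])
r=least_squares(lambda v:(U@R(v[2]).T+v[:2]-W).ravel(),[.5,0,0]); v=r.x
print("unit",v,np.degrees(v[2]),"res",(r.fun*1e3).round(1))
print("hub",R(v[2])@[0,-.13]+v[:2],"direct",ray("top",f((660,141)),.058))
for p in[(455,77),(458,222)]: print("face unit",R(v[2]).T@(ray("top",f(p),.075)-v[:2]))
print("relay",ray("top",f((450,345)),.052), "mug",ray("top",(470,182),.09))
E
```

```text
unit [ 0.54652115 -0.03389922  0.05711975] 3.272720773468596 res [ 1.2  0.4 -0.  -0.   0.  -1.2 -1.2  0.8]
hub [ 0.55394269 -0.16368721] direct [ 0.55489703 -0.16238399]
face unit [0.04898336 0.00960357]
face unit [-0.04984458  0.01278015]
relay [ 0.41495437 -0.01964314] mug [ 0.69476288 -0.37832868]
```

>>> servo_tool(
  series=[0, -1.2, -1.4, 0, 0, 0, -2.5, -2.93, 0, 0, 0, -2.5, -2.93, 0, 0, 0, -2.5, -2.93, 0, 0, 0, -2.5, -2.93, 0, 0, 0, -2.5, -2.93, 0, 0, 0, -2.5, -2.93, 0, 0, 0, -2.5, -2.93, 0, 0, 0, -2.5, -2.93, 0, 0, 0, -2.5, -2.93, 0, 0, 0, -2.5, -2.93, 0, 0, 0, -2.5, -2.93, 0, 0, 0, -2.5, -2.93, 0, 0, 0, -2.5, -2.93, 0, 0, 0, -2.5, -2.93, 0, 0, 0, -2.5, -2.93, 0, 0, 0, -2.5, -2.93, 0, 0, 0, -2.5, -2.93, 0, 0, 0, -2.5, -2.93, 0, 0, 0, -2.5, -2.93, 0, 0],
)

```text
clock: 1.77
tool_pos: [0.454, -0.1801, 0.2224]
ee_rot: [0.215, 0.977, 0.0, -0.0]
ft_force: [0.3, -0.1, -0.1]
gripper_width: 0.004
grip_force: 0.0
```

>>> servo_tool(
  series=[0, 0, 0, 0, 7, 0, 0, 0, 0, 7, 0, 0, 0, 0, 7, 0, 0, 0, 0, 7, 0, 0, 0, 0, 7, 0, 0, 0, 0, 7, 0, 0, 0, 0, 7, 0, 0, 0, 0, 7, 0, 0, 0, 0, 7, 0, 0, 0, 0, 7, 0, 0, 0, 0, 7, 0, 0, 0, 0, 7, 0, 0, 0, 0, 7, 0, 0, 0, 0, 7, 0, 0, 0, 0, 7, 0, 0, 0, 0, 7, 0, 0, 0, 0, 7, 0, 0, 0, 0, 7, 0, 0, 0, 0, 7, 0, 0, 0, 0, 7],
)

```text
clock: 3.43
tool_pos: [0.4538, -0.178, 0.2223]
ee_rot: [0.992, 0.129, -0.0, -0.0]
ft_force: [0.3, -0.6, 0.1]
gripper_width: 0.005
grip_force: 0.0
```

>>> servo_tool(
  series=[0, 0, 0, 0, 7, 0, 0, 0, 0, 7, 0, 0, 0, 0, 7, 0, 0, 0, 0, 7, 0, 0, 0, 0, 7, 0, 0, 0, 0, 7, 0, 0, 0, 0, 7, 0, 0, 0, 0, 6, 0, 0, 0, 0, 0, 0, 0, 0, 0, 0],
)

```text
clock: 4.27
tool_pos: [0.454, -0.178, 0.2224]
ee_rot: [0.941, -0.339, -0.0, -0.0]
ft_force: [-0.1, -1.1, 0.7]
gripper_width: 0.005
grip_force: 0.0
```

Run:
```python
from h import *
s=sense();print(s["clock"],s["tool_pos"],theta(),np.degrees(s["joint_positions"]).round(1),s["ft_force"],s["gripper_width"])
print(s["ee_rot"])
cv2.imwrite("pics/wrist1.png",read_camera("wrist"))
```

```text
4.2667 [ 0.45395471 -0.17799791  0.22242343] -39.67070172153581 [-29.5  11.3 100.   -0.   68.7 100.1] [-0.08664408 -1.05468102  0.67624752] 0.004969951242265429
[ 9.40671549e-01 -3.39318353e-01 -3.05237901e-04 -2.66650017e-06]
```

View pics/wrist1.png

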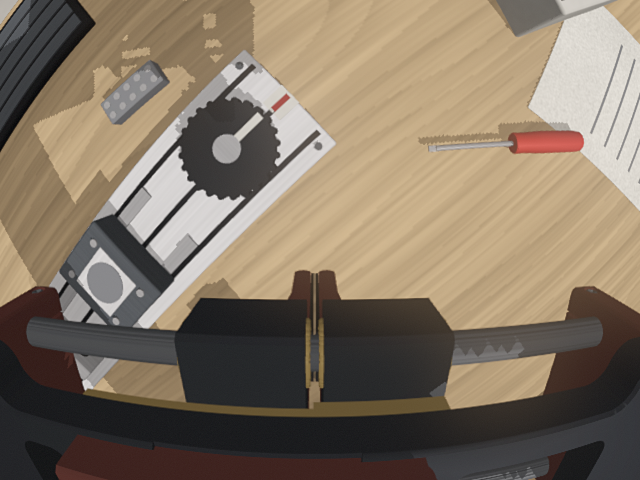

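The wrist picture shows the closed fingertips (about 293–340, 272) and the wheel with its rim spanning columns 179–281 and rows 97–199, centre about (230,148). I'll use it for a second hub estimate.

Run:
```python
from h import *
c=calibration("wrist");K=c["mtx"];T=np.linalg.inv(c["world_to_cam"])
def fr(p,z):
    a=(np.array(p)-K[:2,2])/K[0,0]; r=np.hypot(*a); d=T[:3,:3]@np.r_[a/r*np.sin(r),np.cos(r)]
    return (T[:3,3]+d*(z-T[2,3])/d[2])[:2]
P=np.array([fr(p,.058) for p in[(179,149),(281,148),(230,97),(230,199)]])
h=least_squares(lambda v:np.hypot(*(P-v[:2]).T)-v[2],[.55,-.16,.045]).x; print(h)
W2=c["world_to_cam"]
s=sense();t=theta()*np.pi/180;X=np.array([np.cos(t),np.sin(t)]);Y=np.array([X[1],-X[0]])
for x,y in[(.010,-.0135),(.010,.0135),(-.01,.0135),(-.01,-.0135)]:
    p=W2[:3,:3]@np.r_[s["tool_pos"][:2]+x*X+y*Y,s["tool_pos"][2]]+W2[:3,3]
    r=np.arctan2(np.hypot(*p[:2]),p[2]);print(x,y,K[:2,2]+K[0,0]*r*p[:2]/np.hypot(*p[:2]))
h=np.array([.5543,-.163]); d=h-s["tool_pos"][:2]
print("hub rel tool",d@X,d@Y)
```

```text
[ 0.55549542 -0.16274187  0.04653133]
0.01 -0.0135 [286.23616118 272.72707323]
0.01 0.0135 [344.40238651 272.7454818 ]
-0.01 0.0135 [343.24783974 311.75333617]
-0.01 -0.0135 [287.24225405 311.75167929]
hub rel tool 0.06759198029191887 -0.0755742705308812
```

Run:
```python
import cv2
i=cv2.imread("pics/wrist1.png")[255:330,270:360]
cv2.imwrite("pics/crop1.png",cv2.resize(i,None,fx=7,fy=7,interpolation=cv2.INTER_CUBIC))
```

```text
(no output)
```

View pics/crop1.png

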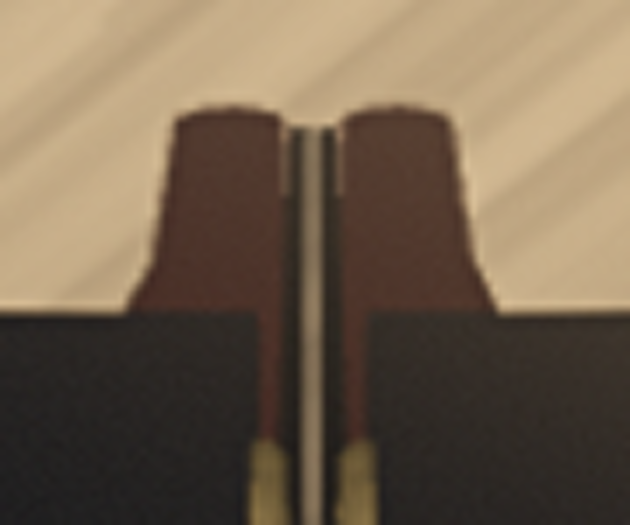

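The crop shows rounded closed fingertips about 18–19 mm wide overall at the tip (295–335 px), so the corner lies about 13 mm from the TCP. Next I move to the standoff and go down.

>>> servo_tool(
  series=[0, 0.4, -0.8, 2, 0, 0, 0.39, -0.79, 3, 0, 0, 0, 0, 3.5, 0, 0, 0, 0, 3.5, 0, 0, 0, 0, 3, 0, 0, 0, 0, 2.34, 0, 0, 0, 0, 0, 0, 0, 0.5, -0.5, 0, 0, 0, 0.6, -0.6, 0, 0, 0, 0.5, -0.5, 0, 0, 0, 0, 0, 0, 0, 0, 0, 0, 0, 0],
)

```text
clock: 5.32
tool_pos: [0.4947, -0.1694, 0.0506]
ee_rot: [0.94, -0.34, 0.002, 0.0]
ft_force: [-0.2, 0.3, -0.2]
gripper_width: 0.005
grip_force: 0.0
```

>>> servo_tool(
  series=[0, 0.07, -0.07, 0, 0, 0, 0, 0, 0, 0, 0, 0, 0, 0, 0],
)

```text
clock: 5.57
tool_pos: [0.4941, -0.169, 0.0497]
ee_rot: [0.94, -0.341, 0.0, 0.0]
ft_force: [0.3, 0.8, 0.1]
gripper_width: 0.005
grip_force: 0.0
```

>>> servo_tool(
  series=[0, 0.51, 0.355, 0, -6, 0, 0.51, 0.355, 0, -6, 0, 0.51, 0.355, 0, -6, 0, 0.51, 0.355, 0, -6, 0, 0.455, 0.41, 0, -6, 0, 0.455, 0.41, 0, -6, 0, 0.455, 0.41, 0, -6, 0, 0.455, 0.41, 0, -6],
)

```text
clock: 6.23
tool_pos: [0.5194, -0.2097, 0.0492]
ee_rot: [0.997, 0.073, -0.001, -0.0]
ft_force: [-1.8, 1.0, 0.7]
gripper_width: 0.005
grip_force: 0.7
```

Run:
```python
from h import *
s=sense();d=s["tool_pos"][:2]-[.5549,-.1629];print(s["clock"],s["tool_pos"],theta(),np.hypot(*d),np.degrees(np.arctan2(d[1],d[0])),s["ft_force"],s["ft_torque"])
cv2.imwrite("pics/wrist2.png",read_camera("wrist")[:400])
```

```text
6.2333 [ 0.51937181 -0.20973042  0.04916947] 8.429830403254368 0.058782144681437276 -127.18600007085053 [-1.75947278  1.03933234  0.66925923] [0.0702971  0.36568125 0.05617934]
```

View pics/wrist2.png

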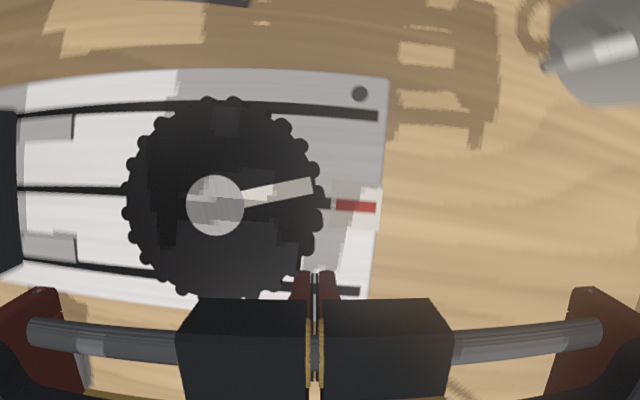

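The white line has turned about 13° from the red mark and the corner is in the knurl, so the drive works. I continue slightly deeper.

>>> servo_tool(
  series=[0, 0.58, 0.42, 0, -7, 0, 0.53, 0.468, 0, -7, 0, 0.53, 0.468, 0, -7, 0, 0.53, 0.468, 0, -7, 0, 0.53, 0.468, 0, -7, 0, 0.53, 0.468, 0, -7, 0, 0.53, 0.468, 0, -7, 0, 0.53, 0.468, 0, -7, 0, 0.53, 0.468, 0, -7, 0, 0.53, 0.468, 0, -7, 0, 0.53, 0.468, 0, -7, 0, 0.53, 0.468, 0, -7, 0, 0.53, 0.468, 0, -7, 0, 0.53, 0.468, 0, -7],
)

```text
clock: 7.45
tool_pos: [0.6079, -0.192, 0.0499]
ee_rot: [0.599, 0.8, 0.0, 0.002]
ft_force: [2.1, -3.9, 0.9]
gripper_width: 0.006
grip_force: 1.9
```

Run:
```python
from h import *
s=sense();d=s["tool_pos"][:2]-[.5549,-.1629];print(s["clock"],s["tool_pos"],theta(),np.hypot(*d),np.degrees(np.arctan2(d[1],d[0])),s["ft_force"],np.degrees(s["joint_positions"]).round())
cv2.imwrite("pics/wrist3.png",read_camera("wrist")[:400])
```

```text
7.45 [ 0.60793947 -0.1920222   0.04994852] 106.34034509128664 0.060508582435492876 -28.76971819389297 [ 2.09784974 -3.87491325  0.94618009] [-24.  34.  91.  -0.  55. -40.]
```

View pics/wrist3.png

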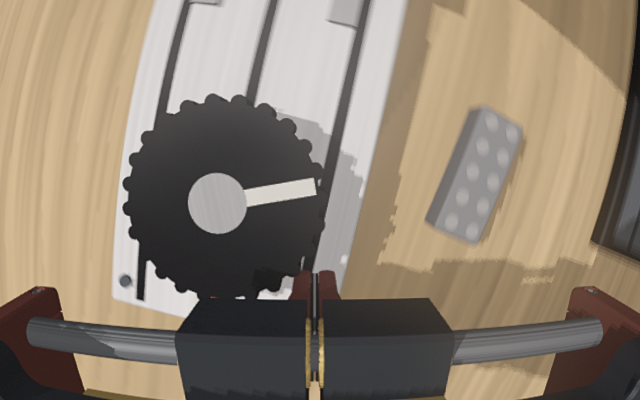

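>>> servo_tool(
  series=[0, 0.53, 0.468, 0, -7, 0, 0.53, 0.468, 0, -7, 0, 0.53, 0.468, 0, -7, 0, 0.53, 0.468, 0, -7, 0, 0.53, 0.468, 0, -7, 0, 0.53, 0.468, 0, -7, 0, 0.53, 0.468, 0, -7, 0, 0.53, 0.468, 0, -7, 0, 0.53, 0.468, 0, -7, 0, 0.53, 0.468, 0, -7, 0, 0.53, 0.468, 0, -7, 0, 0.53, 0.468, 0, -7, 0, 0.53, 0.468, 0, -7, 0, 0.53, 0.468, 0, -7, 0, 0.53, 0.468, 0, -7, 0, 0.53, 0.468, 0, -7],
)

```text
clock: 8.83
tool_pos: [0.5631, -0.1022, 0.05]
ee_rot: [-0.327, 0.945, 0.002, 0.002]
ft_force: [3.5, 11.3, 5.4]
gripper_width: 0.009
grip_force: 5.0
```

Run:
```python
from h import *
s=sense();d=s["tool_pos"][:2]-[.5549,-.1629];print(s["clock"],s["tool_pos"],theta(),np.hypot(*d),np.degrees(np.arctan2(d[1],d[0])),s["ft_force"],np.degrees(s["joint_positions"]).round())
cv2.imwrite("pics/wrist4.png",read_camera("wrist")[:400])
i=cv2.imread("pics/wrist3.png");j=cv2.imread("pics/wrist4.png")
def w(i):
    m=cv2.inRange(cv2.cvtColor(i,cv2.COLOR_BGR2HSV),(0,0,185),(60,70,255))[160:225,248:318]; y,x=np.nonzero(m); return len(x),x.mean()+248,y.mean()+160
print(w(i),w(j),w(cv2.imread("pics/wrist2.png")))
```

```text
8.8333 [ 0.56307763 -0.10217643  0.05000007] 218.11312870647674 0.06127173481618373 82.33013822510998 [ 3.46065747 11.33006802  5.43147052] [ -17.   30.  100.    0.   50. -146.]
(1120, np.float64(281.07589285714283), np.float64(191.59553571428572)) (1118, np.float64(280.7933810375671), np.float64(192.45885509839)) (302, np.float64(260.1953642384106), np.float64(192.9039735099338))
```

>>> servo_tool(
  series=[0, -0.53, 0.53, 0, 0, 0, -0.53, 0.53, 0, 0, 0, -0.59, -0.667, 0, 7, 0, -0.59, -0.667, 0, 7, 0, -0.59, -0.667, 0, 7, 0, -0.59, -0.667, 0, 7, 0, -0.59, -0.667, 0, 7, 0, -0.59, -0.667, 0, 7, 0, -0.59, -0.667, 0, 7, 0, -0.59, -0.667, 0, 7, 0, -0.59, -0.667, 0, 7, 0, -0.59, -0.667, 0, 7, 0, -0.59, -0.667, 0, 7, 0, -0.59, -0.667, 0, 7, 0, -0.59, -0.667, 0, 7, 0, -0.59, -0.667, 0, 7, 0, -0.59, -0.667, 0, 7, 0, -0.59, -0.667, 0, 7, 0, -0.59, -0.667, 0, 7, 0, -0.59, -0.667, 0, 7],
)

```text
clock: 10.55
tool_pos: [0.6085, -0.2128, 0.049]
ee_rot: [0.697, 0.717, -0.0, -0.0]
ft_force: [0.3, -0.5, 0.2]
gripper_width: 0.005
grip_force: 0.0
```

>>> servo_tool(
  series=[0, -0.59, -0.667, 0, 7, 0, -0.59, -0.667, 0, 7, 0, -0.59, -0.667, 0, 7, 0, -0.59, -0.667, 0, 7, 0, -0.59, -0.667, 0, 7, 0, -0.59, -0.667, 0, 7, 0, -0.59, -0.667, 0, 7, 0, -0.59, -0.667, 0, 7, 0, -0.59, -0.667, 0, 7, 0, -0.59, -0.667, 0, 7, 0, -0.59, -0.667, 0, 7, 0, -0.59, -0.667, 0, 7, 0, -0.59, -0.667, 0, 7, 0, -0.59, -0.667, 0, 7, 0, -0.59, -0.667, 0, 7, 0, -0.59, -0.667, 0, 7, 0, -0.59, -0.667, 0, 7, 0, -0.59, -0.667, 0, 7, 0, -0.263, -0.277, 0, 3, 0, 0, 0, 0, 0],
)

```text
clock: 12.22
tool_pos: [0.4823, -0.1721, 0.0491]
ee_rot: [0.948, -0.318, -0.001, 0.0]
ft_force: [-0.4, 0.0, -0.6]
gripper_width: 0.002
grip_force: 0.0
```

Run:
```python
from h import *
s=sense();d=s["tool_pos"][:2]-[.5549,-.1629];print(s["clock"],s["tool_pos"],theta(),np.hypot(*d),np.degrees(np.arctan2(d[1],d[0])),s["ft_force"],np.degrees(s["joint_positions"]).round())
```

```text
12.2167 [ 0.48228343 -0.17208806  0.04907941] -37.08293137363822 0.07319554059316813 -172.78877448529803 [-0.3651321   0.02393172 -0.63559884] [-27.  27. 107.  -0.  46. 100.]
```

>>> servo_tool(
  series=[0, 0.5, -0.5, -0.1, 0, 0, 0.47, -0.47, 0, 0, 0, 0.541, 0.479, 0, -7, 0, 0.541, 0.479, 0, -7, 0, 0.541, 0.479, 0, -7, 0, 0.541, 0.479, 0, -7, 0, 0.541, 0.479, 0, -7, 0, 0.541, 0.479, 0, -7, 0, 0.541, 0.479, 0, -7, 0, 0.541, 0.479, 0, -7, 0, 0.541, 0.479, 0, -7, 0, 0.541, 0.479, 0, -7, 0, 0.541, 0.479, 0, -7, 0, 0.541, 0.479, 0, -7, 0, 0.541, 0.479, 0, -7, 0, 0.541, 0.479, 0, -7, 0, 0.541, 0.479, 0, -7, 0, 0.541, 0.479, 0, -7, 0, 0.541, 0.479, 0, -7, 0, 0.541, 0.479, 0, -7],
)

```text
clock: 13.88
tool_pos: [0.598, -0.2058, 0.0503]
ee_rot: [0.71, 0.704, 0.0, 0.001]
ft_force: [-0.1, -0.0, 0.5]
gripper_width: 0.005
grip_force: 0.0
```

```bash
cat >> h.py <<'E'
def w(i):
    m=cv2.inRange(cv2.cvtColor(i,cv2.COLOR_BGR2HSV),(0,0,185),(60,70,255))[160:225,248:318]; y,x=np.nonzero(m); return len(x),(x.mean()+248).round(1),(y.mean()+160).round(1)
def rep(n=None):
    s=sense();d=s["tool_pos"][:2]-[.5549,-.1629];print(s["clock"],s["tool_pos"],theta(),np.hypot(*d),np.degrees(np.arctan2(d[1],d[0])),s["ft_force"],np.degrees(s["joint_positions"]).round())
    if n: i=read_camera("wrist")[:400]; cv2.imwrite(f"pics/{n}.png",i); print(w(i))
E
python3 -c "
from h import *
rep('wrist5')"
```

```text
13.8833 [ 0.59795466 -0.2058188   0.05025181] 89.49877808192804 0.06079249222090745 -44.909462684406826 [-0.06452704 -0.03736467  0.46438766] [-25.  34.  92.  -0.  55. -25.]
(0, np.float64(nan), np.float64(nan))h.py:10: RuntimeWarning: Mean of empty slice.
  m=cv2.inRange(cv2.cvtColor(i,cv2.COLOR_BGR2HSV),(0,0,185),(60,70,255))[160:225,248:318]; y,x=np.nonzero(m); return len(x),(x.mean()+248).round(1),(y.mean()+160).round(1)
  ret = ret.dtype.type(ret / rcount)
```

View pics/wrist5.png

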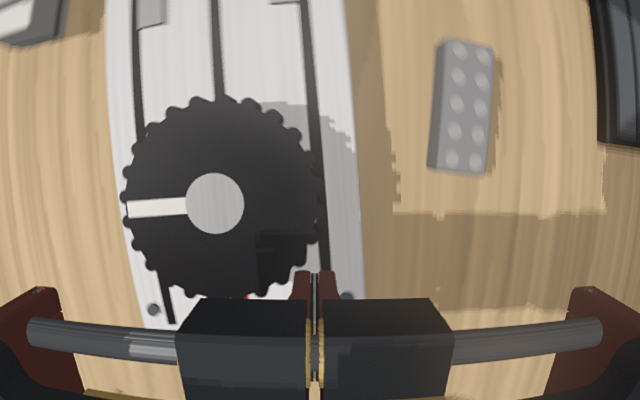

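The line points left (tip 127,209, centre 215,203), about 253–265° past the red mark. So the finger slipped at the shallower depth. I go back to the deeper setting.

>>> servo_tool(
  series=[0, 0.59, 0.41, 0, -7, 0, 0.59, 0.41, 0, -7, 0, 0.526, 0.465, 0, -7, 0, 0.526, 0.465, 0, -7, 0, 0.526, 0.465, 0, -7, 0, 0.526, 0.465, 0, -7, 0, 0.526, 0.465, 0, -7, 0, 0.526, 0.465, 0, -7, 0, 0.526, 0.465, 0, -7, 0, 0.526, 0.465, 0, -7, 0, 0.526, 0.465, 0, -7, 0, 0.526, 0.465, 0, -7, 0, 0.526, 0.465, 0, -7, 0, 0.526, 0.465, 0, -7, 0, 0.526, 0.465, 0, -7, 0, 0.526, 0.465, 0, -7, 0, 0.526, 0.465, 0, -7, 0, 0.526, 0.465, 0, -7, 0, 0.526, 0.465, 0, -7],
)

```text
clock: 15.52
tool_pos: [0.5597, -0.1024, 0.0507]
ee_rot: [-0.36, 0.933, 0.002, 0.002]
ft_force: [1.5, 12.6, 4.6]
gripper_width: 0.002
grip_force: 5.1
```

```bash
cat >> h.py <<'E'
def line(i,c=(215,204)):
    # white line angle (deg, anticlockwise, image right = 0) on the wheel disc, radii 35-80 px
    h=cv2.cvtColor(i,cv2.COLOR_BGR2HSV); y,x=np.mgrid[:i.shape[0],:i.shape[1]]; r=np.hypot(x-c[0],y-c[1])
    m=(h[...,2]>150)&(h[...,1]<90)&(r>38)&(r<78)&~((y>292))
    return m.sum(), np.degrees(np.arctan2(-(y[m]-c[1]).sum(),(x[m]-c[0]).sum())).round(1)
E
python3 -c "
from h import *
rep(); i=read_camera('wrist'); cv2.imwrite('pics/wrist6.png',i[:400])
print(line(i),[line(cv2.imread(f'pics/wrist{k}.png')) for k in (2,3,4,5)])" 2>&1 | tail -5
```

```text
15.5167 [ 0.55968887 -0.10240491  0.05074124] 222.24120046331967 0.06068434126383032 85.47383202789571 [ 1.46781195 12.56758692  4.61441511] [ -18.   30.  100.    0.   50. -150.]
(np.int64(655), np.float64(-180.0)) [(np.int64(657), np.float64(11.5)), (np.int64(695), np.float64(10.9)), (np.int64(695), np.float64(9.2)), (np.int64(679), np.float64(-177.0))]
```

>>> servo_tool(
  series=[0, -0.53, 0.53, 0, 0, 0, -0.53, 0.53, 0, 0, 0, -0.586, -0.663, 0, 7, 0, -0.586, -0.663, 0, 7, 0, -0.586, -0.663, 0, 7, 0, -0.586, -0.663, 0, 7, 0, -0.586, -0.663, 0, 7, 0, -0.586, -0.663, 0, 7, 0, -0.586, -0.663, 0, 7, 0, -0.586, -0.663, 0, 7, 0, -0.586, -0.663, 0, 7, 0, -0.586, -0.663, 0, 7, 0, -0.586, -0.663, 0, 7, 0, -0.586, -0.663, 0, 7, 0, -0.586, -0.663, 0, 7, 0, -0.586, -0.663, 0, 7, 0, -0.586, -0.663, 0, 7, 0, -0.586, -0.663, 0, 7, 0, -0.586, -0.663, 0, 7, 0, -0.586, -0.663, 0, 7],
)

```text
clock: 17.23
tool_pos: [0.6121, -0.209, 0.0501]
ee_rot: [0.671, 0.741, -0.0, 0.0]
ft_force: [-0.6, -0.0, 0.4]
gripper_width: -0.0
grip_force: 0.0
```

>>> servo_tool(
  series=[0, -0.586, -0.663, 0, 7, 0, -0.586, -0.663, 0, 7, 0, -0.586, -0.663, 0, 7, 0, -0.586, -0.663, 0, 7, 0, -0.586, -0.663, 0, 7, 0, -0.345, -0.37, 0, 4, 0, 0, 0, -0.1, 0, 0, 0.53, -0.53, 0, 0, 0, 0.54, -0.54, 0, 0, 0, 0.526, 0.465, 0, -7, 0, 0.526, 0.465, 0, -7, 0, 0.526, 0.465, 0, -7, 0, 0.526, 0.465, 0, -7, 0, 0.526, 0.465, 0, -7, 0, 0.526, 0.465, 0, -7],
)

```text
clock: 18.48
tool_pos: [0.6024, -0.1957, 0.0514]
ee_rot: [0.645, 0.764, -0.0, 0.0]
ft_force: [-0.1, -2.2, 1.7]
gripper_width: 0.004
grip_force: 0.7
```

```bash
cat >> h.py <<'E'
def turn():
    rep(); i=read_camera('wrist'); l=line(i); print(l,"wheel turn mod 360:",(theta()-90+l[1]+86.7)%360); return i
E
python3 -c "
from h import *
turn()"
```

```text
18.4833 [ 0.60241561 -0.19570039  0.05138684] 99.60769958987781 0.057737325213933606 -34.61761950225135 [-0.09213819 -2.16592264  1.67515635] [-24.  34.  91.  -0.  55. -34.]
(np.int64(679), np.float64(-18.6)) wheel turn mod 360: 78.13252570249946
```

>>> servo_tool(
  series=[0, 0.526, 0.465, 0, -7, 0, 0.526, 0.465, 0, -7, 0, 0.526, 0.465, 0, -7, 0, 0.526, 0.465, 0, -7, 0, 0.526, 0.465, 0, -7, 0, 0.526, 0.465, 0, -7, 0, 0.526, 0.465, 0, -7, 0, 0.526, 0.465, 0, -7, 0, 0.526, 0.465, 0, -7, 0, 0.526, 0.465, 0, -7, 0, 0.526, 0.465, 0, -7, 0, 0.526, 0.465, 0, -7, 0, 0.526, 0.465, 0, -7, 0, 0.526, 0.465, 0, -7, 0, 0.526, 0.465, 0, -7, 0, 0.526, 0.465, 0, -7, 0, 0.526, 0.465, 0, -7],
)

```text
clock: 19.95
tool_pos: [0.5629, -0.1042, 0.0518]
ee_rot: [-0.329, 0.944, -0.0, 0.001]
ft_force: [1.9, 2.5, 1.6]
gripper_width: 0.006
grip_force: 1.3
```

```bash
python3 -c "
from h import *
turn()"
```

```text
19.95 [ 0.56289627 -0.10420232  0.05183633] 218.4003493314116 0.059239832486557856 82.24246361692519 [1.86133005 2.51925449 1.60892044] [ -17.   30.  100.    0.   50. -146.]
(np.int64(680), np.float64(-19.3)) wheel turn mod 360: 196.24369940341717
```

>>> servo_tool(
  series=[0, -0.53, 0.53, 0, 0, 0, -0.53, 0.53, 0, 0, 0, -0.586, -0.663, 0, 7, 0, -0.586, -0.663, 0, 7, 0, -0.586, -0.663, 0, 7, 0, -0.586, -0.663, 0, 7, 0, -0.586, -0.663, 0, 7, 0, -0.586, -0.663, 0, 7, 0, -0.586, -0.663, 0, 7, 0, -0.586, -0.663, 0, 7, 0, -0.586, -0.663, 0, 7, 0, -0.586, -0.663, 0, 7, 0, -0.586, -0.663, 0, 7, 0, -0.586, -0.663, 0, 7, 0, -0.586, -0.663, 0, 7, 0, -0.586, -0.663, 0, 7, 0, -0.586, -0.663, 0, 7, 0, -0.586, -0.663, 0, 7, 0, -0.586, -0.663, 0, 7, 0, -0.586, -0.663, 0, 7],
)

```text
clock: 21.67
tool_pos: [0.6084, -0.2117, 0.051]
ee_rot: [0.697, 0.717, -0.0, -0.0]
ft_force: [0.3, -0.2, 0.0]
gripper_width: 0.011
grip_force: 0.0
```

>>> servo_tool(
  series=[0, -0.586, -0.663, 0, 7, 0, -0.586, -0.663, 0, 7, 0, -0.586, -0.663, 0, 7, 0, -0.586, -0.663, 0, 7, 0, -0.586, -0.663, 0, 7, 0, -0.345, -0.37, 0, 4, 0, 0, 0, -0.1, 0, 0, 0.53, -0.53, 0, 0, 0, 0.54, -0.54, 0, 0, 0, 0.526, 0.465, 0, -7, 0, 0.526, 0.465, 0, -7, 0, 0.526, 0.465, 0, -7, 0, 0.526, 0.465, 0, -7, 0, 0.526, 0.465, 0, -7, 0, 0.526, 0.465, 0, -7],
)

```text
clock: 22.92
tool_pos: [0.6, -0.1987, 0.0524]
ee_rot: [0.672, 0.741, -0.0, 0.001]
ft_force: [-0.9, -2.0, 1.2]
gripper_width: 0.003
grip_force: 0.8
```

>>> servo_tool(
  series=[0, 0.526, 0.465, 0, -7, 0, 0.526, 0.465, 0, -7, 0, 0.526, 0.465, 0, -7, 0, 0.526, 0.465, 0, -7, 0, 0.526, 0.465, 0, -7, 0, 0.526, 0.465, 0, -7, 0, 0.526, 0.465, 0, -7, 0, 0.526, 0.465, 0, -7, 0, 0.526, 0.465, 0, -7, 0, 0.526, 0.465, 0, -7, 0, 0.526, 0.465, 0, -7, 0, 0.526, 0.465, 0, -7, 0, 0.526, 0.465, 0, -7, 0, 0.526, 0.465, 0, -7],
)

```text
clock: 24.08
tool_pos: [0.5866, -0.1124, 0.0527]
ee_rot: [-0.118, 0.993, -0.0, 0.001]
ft_force: [1.4, 0.4, 1.3]
gripper_width: 0.005
grip_force: 0.8
```

```bash
python3 -c "
from h import *
turn()"
```

```text
24.0833 [ 0.58663763 -0.11237407  0.05274846] 193.58449852681832 0.059666970142560484 57.86520445070706 [1.37159887 0.4121041  1.25591193] [ -17.   31.   96.    0.   52. -121.]
(np.int64(657), np.float64(152.6)) wheel turn mod 360: 343.3065681685966
```

>>> servo_tool(
  series=[0, 0.526, 0.465, 0, -7, 0, 0.526, 0.465, 0, -7, 0, 0, 0, 0, 0, 0, -0.53, 0.53, 0, 0, 0, -0.53, 0.53, 0, 0, 0, 0, 0, -4, 0, 0, -0.6, 0.6, -4, 0, 0, -0.6, 0.6, -2, 0, 0, 0, 0, 0, 0],
)

```text
clock: 24.88
tool_pos: [0.5866, -0.0765, 0.1574]
ee_rot: [-0.234, 0.972, -0.002, 0.004]
ft_force: [0.5, -0.7, 0.4]
gripper_width: 0.005
grip_force: 0.0
```

```bash
python3 -c "
from h import *
rep()
i=read_camera('wrist'); j=read_camera('top')[200:280,340:430]
cv2.imwrite('pics/chk.png',np.hstack([i[:400],cv2.resize(j,None,fx=1.777,fy=5,interpolation=cv2.INTER_CUBIC)*0+0]) if 0 else i)
cv2.imwrite('pics/w7.png',np.vstack([i[:330,:],cv2.resize(j,(304,270),interpolation=cv2.INTER_CUBIC).repeat(1,0) if 0 else cv2.copyMakeBorder(cv2.resize(j,(304,270),interpolation=cv2.INTER_CUBIC),0,0,0,336,cv2.BORDER_CONSTANT)]))"
```

```text
24.8833 [ 0.58656995 -0.07647247  0.15737185] 207.0148343879546 0.09204729030028698 69.8754707202708 [ 0.47616852 -0.67706165  0.44063606] [ -14.   23.   92.    0.   64. -131.]
```

View pics/w7.png

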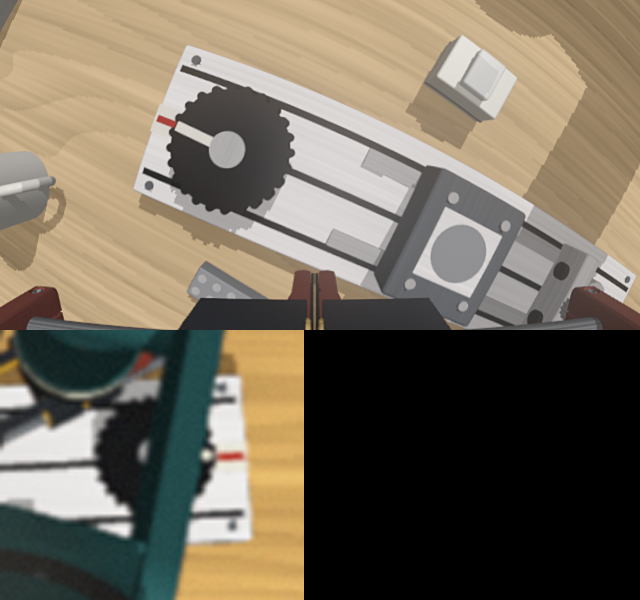

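The wrist view shows the white line (tip about 176,126, hub 227,149) in line with the red mark (157–175, 118–124). I'll measure the remaining angle and plan the shuttle approach.

Run:
```python
from h import *
i=cv2.imread("pics/chk.png")
c=calibration("wrist");K=c["mtx"];T=np.linalg.inv(c["world_to_cam"])
def fr(p,z):
    a=(np.array(p)-K[:2,2])/K[0,0]; r=np.hypot(*a); d=T[:3,:3]@np.r_[a/r*np.sin(r),np.cos(r)]
    return (T[:3,3]+d*(z-T[2,3])/d[2])[:2]
h=cv2.cvtColor(i,cv2.COLOR_BGR2HSV)
m=np.zeros(h.shape[:2],bool); m[110:150,172:210]=1
m&=(h[...,2]>140)&(h[...,1]<90)
y,x=np.nonzero(m); k=(np.hypot(x-227,y-149)<58); P=np.array([fr(p,.062) for p in zip(x[k],y[k])]); v=np.linalg.svd(P-P.mean(0))[2][0]
hub=fr((227,149),.062); 
ang=lambda d:np.degrees(np.arctan2(d[1],d[0]))
print(len(P),"axis",ang(v),"hub->line",ang(P.mean(0)-hub),"hub",hub)
r=(h[...,1]>120)&((h[...,0]<8)|(h[...,0]>172)); r[:100]=0;r[140:]=0;r[:,:140]=0;r[:,190:]=0
y,x=np.nonzero(r); R=np.array([fr(p,.031) for p in zip(x,y)]).mean(0); print("red",R,ang(R-hub), ang(R-[.555,-.163]))
# unit-frame face of shuttle edge px at top, wheel side: (428,166)-(377,260)
for p in[(428,166),(390,268)]: print("face top",fr(p,.075))
```

```text
399 axis 88.237885795157 hub->line -89.31543291211713 hub [ 0.55155737 -0.1605757 ]
red [ 0.55540383 -0.22339373] -86.4960501125176 -89.61688980085485
face top [ 0.49919087 -0.03506975]
face top [ 0.57260997 -0.02347337]
```

The line looks about 3–5° short, so I re-enter the same groove for a small nudge and then retreat.

>>> servo_tool(
  series=[0, 0.6, -0.6, 2, 0, 0, 0.6, -0.6, 4, 0, 0, 0, 0, 4, 0, 0, 0.53, -0.53, 0, 0, 0, 0.53, -0.53, 0, 0, 0, 0.37, 0.339, 0, -5, 0, 0, 0, 0, 0, 0, -0.53, 0.53, 0, 0, 0, -0.53, 0.53, 0, 0, 0, 0, 0, -4, 0, 0, -0.6, 0.6, -4, 0, 0, -0.6, 0.6, -2, 0, 0, 0, 0, 0, 0, 0, 0, 0, 0, 0],
)

```text
clock: 26.15
tool_pos: [0.5764, -0.0756, 0.1548]
ee_rot: [-0.277, 0.961, -0.002, 0.002]
ft_force: [0.2, -0.2, 0.5]
gripper_width: 0.005
grip_force: 0.0
```

Run:
```python
from h import *
rep(); i=read_camera("wrist"); cv2.imwrite("pics/chk2.png",i)
c=calibration("wrist");K=c["mtx"];T=np.linalg.inv(c["world_to_cam"])
def fr(p,z):
    a=(np.array(p)-K[:2,2])/K[0,0]; r=np.hypot(*a); d=T[:3,:3]@np.r_[a/r*np.sin(r),np.cos(r)]
    return (T[:3,3]+d*(z-T[2,3])/d[2])[:2]
h=cv2.cvtColor(i,cv2.COLOR_BGR2HSV); ang=lambda d:np.degrees(np.arctan2(d[1],d[0])).round(2)
# project all white pixels of disc top between 25 and 42 mm of hub
y,x=np.mgrid[60:240,120:330]; x=x.ravel();y=y.ravel()
W=np.array([fr(p,.062) for p in zip(x,y)]); hs=h[y,x].astype(int)
dark=W[(hs[:,2]<70)]; dark=dark[np.hypot(*(dark-[.555,-.163]).T)<.055]
(cx,cy),rad=cv2.minEnclosingCircle((dark*1e3).astype(np.float32)); print("disc",cx,cy,rad,dark.mean(0))
hub=np.array([cx,cy])/1e3
d=np.hypot(*(W-hub).T); k=(hs[:,2]>140)&(hs[:,1]<90)&(d>.02)&(d<.040); P=W[k]; v=np.linalg.svd(P-P.mean(0))[2][0]
print(k.sum(),"axis",ang(v),"hub->line",ang(P.mean(0)-hub))
r=(hs[:,1]>120)&((hs[:,0]<8)|(hs[:,0]>172)); R=np.array([fr(p,.031) for p in zip(x[r],y[r])]).mean(0); print("red",R,ang(R-hub))
t=np.radians(theta());X=np.array([np.cos(t),np.sin(t)]);Y=np.array([X[1],-X[0]]);e=np.array([.549,-.055])-sense()["tool_pos"][:2];print("to start",e@X,e@Y)
```

```text
26.15 [ 0.57639048 -0.07561886  0.15482116] 212.1716606128843 0.08988791970537681 76.1677037727249 [ 0.19905591 -0.22050239  0.54977715] [ -14.   23.   94.   -0.   63. -136.]
disc 560.6806030273438 -162.5453338623047 51.49330139160156 [ 0.5667602  -0.16007554]
428 axis 34.33 hub->line -75.62
red [ 0.55793022 -0.22363911] -92.58
to start 0.011106598652400596 0.031205683617996357
```

Run:
```python
from h import *
c=calibration("wrist");K=c["mtx"];T=np.linalg.inv(c["world_to_cam"]);i=cv2.imread("pics/chk2.png")
h=cv2.cvtColor(i,cv2.COLOR_BGR2HSV).astype(int)
def fr(x,y,z):
    a=(np.stack([x,y],1)-K[:2,2])/K[0,0]; r=np.hypot(*a.T)[:,None]; d=np.hstack([a/r*np.sin(r),np.cos(r)])@T[:3,:3].T
    return (T[:3,3]+d*((z-T[2,3])/d[:,2:]))[:,:2]
y,x=[a.ravel() for a in np.mgrid[:330,60:400]]; W=fr(x,y,.062); hs=h[y,x]
ang=lambda d:np.degrees(np.arctan2(d[1],d[0])).round(2)
n=np.array([.555,-.163])
k=(hs[:,2]>150)&(hs[:,1]<90)&(abs(W[:,0]-.555)<.012)&(W[:,1]<-.183)&(W[:,1]>-.203)
P=W[k]; print(k.sum(),P.mean(0),"fit slope deg",np.degrees(np.arctan(np.polyfit(P[:,1],P[:,0],1)[0])),P[:,0].min(),P[:,0].max())
V=fr(x,y,.031); r=(hs[:,1]>130)&((hs[:,0]<8)|(hs[:,0]>172))&(np.hypot(*(V-[.556,-.225]).T)<.02); R=V[r].mean(0)
print("red",r.sum(),R)
# hub bolt: grey pixels near centre
g=(hs[:,2]>90)&(hs[:,2]<150+20)&(hs[:,1]<40)&(np.hypot(*(W-n).T)<.017); print("bolt",g.sum(),W[g].mean(0))
H=W[g].mean(0); print("bolt->line",ang(P.mean(0)-H),"line->red",ang(R-P.mean(0)))
```

```text
285 [ 0.55419217 -0.19312399] fit slope deg -1.3177983589146487 0.5430767478698232 0.5669375299706638
red 108 [ 0.55801178 -0.22400295]
bolt 167 [ 0.55467167 -0.1612632 ]
bolt->line -90.86 line->red -82.95
```

Run:
```python
import cv2
i=cv2.imread("pics/chk2.png")
cv2.imwrite("pics/z2.png",cv2.resize(i[70:220,120:310],None,fx=4,fy=4,interpolation=cv2.INTER_CUBIC))
```

```text
(no output)
```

View pics/z2.png

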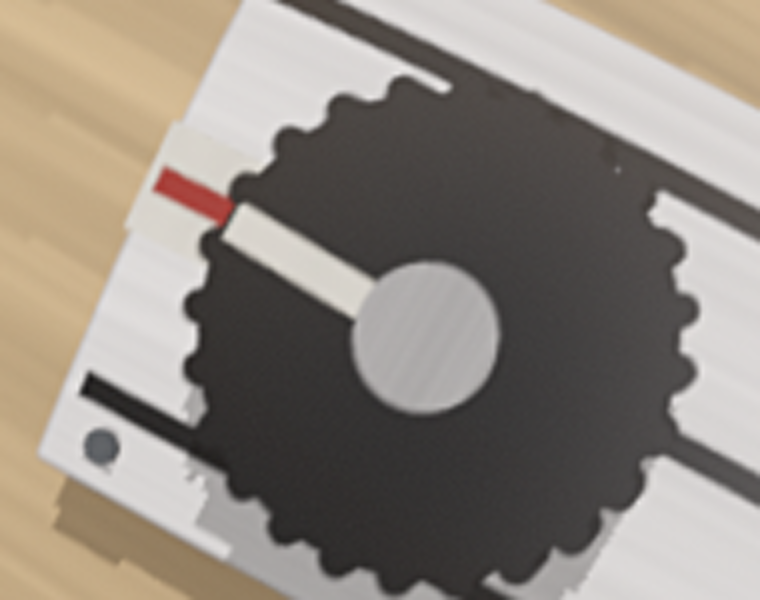

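Run:
```python
from h import *
c=calibration("wrist");K=c["mtx"];T=np.linalg.inv(c["world_to_cam"])
def fr(p,z):
    a=((np.array(p)+.5)/4-.5+[120,70]-K[:2,2])/K[0,0]; r=np.hypot(*a); d=T[:3,:3]@np.r_[a/r*np.sin(r),np.cos(r)]
    return (T[:3,3]+d*(z-T[2,3])/d[2])[:2]
ang=lambda d:np.degrees(np.arctan2(d[1],d[0])).round(2)
print("line",ang(fr((234,222),.062)-fr((366,296),.062)),"red",ang(fr((158,181),.031)-fr((230,213),.031)))
print("base slot",ang(fr((90,382),.03)-fr((195,438),.03)), ang(fr((280,0),.03)-fr((760,232),.03)), "slot right", ang(fr((675,445),.03)-fr((755,488),.03)))
s=sense();print(s["ee_rot"])
```

```text
line -88.63 red -84.15
base slot -86.15 -85.93 slot right -86.5
[-2.76961433e-01  9.60880625e-01 -6.98767187e-04  5.49190222e-04]
```

The line measures about 2.5° short of the base slots' direction, so I nudge once more and then go over to the shuttle.

>>> servo_tool(
  series=[0, 0.6, -0.6, 2, 0, 0, 0.6, -0.6, 4, 0, 0, 0, 0, 4, 0, 0, 0.53, -0.53, 0, 0, 0, 0.53, -0.53, 0, 0, 0, 0.335, 0.3, 0, -4.5, 0, 0, 0, 0, 0, 0, -0.53, 0.53, 0, 0, 0, -0.53, 0.53, 0, 0, 0, 0, 0, -4, 0, 0, -0.6, 0.6, -4, 0, 0, -0.6, 0.6, -2, 0, 0, 0, 0, 0, 0, 0, 0, 0, 0, 0],
)

```text
clock: 27.37
tool_pos: [0.5697, -0.074, 0.155]
ee_rot: [-0.315, 0.949, -0.002, 0.002]
ft_force: [0.1, -0.3, -0.7]
gripper_width: 0.005
grip_force: 0.0
```

Run:
```python
from h import *
rep(); i=read_camera("wrist"); cv2.imwrite("pics/chk3.png",i)
c=calibration("wrist");K=c["mtx"];T=np.linalg.inv(c["world_to_cam"])
def fr(p,z):
    a=(np.array(p,float)-K[:2,2])/K[0,0]; r=np.hypot(*a); d=T[:3,:3]@np.r_[a/r*np.sin(r),np.cos(r)]
    return (T[:3,3]+d*(z-T[2,3])/d[2])[:2]
for n in("chk2","chk3"):
    j=cv2.imread(f"pics/{n}.png"); h=cv2.cvtColor(j,cv2.COLOR_BGR2HSV)
    m=((h[...,2]>175)&(h[...,1]<60)).astype(np.uint8)
    # bright pixels near the line only
    y,x=np.nonzero(m[100:160,150:240]); x+=150;y+=100
    d=np.hypot(x-226,y-154); k=(d>24)&(d<50); x,y=x[k],y[k]
    P=np.array([fr(p,.062) for p in zip(x,y)]); v=np.linalg.svd(P-P.mean(0))[2][0]; v*=-np.sign(v[1])
    print(n,len(P),np.degrees(np.arctan2(v[1],v[0])),P.mean(0))
t=np.radians(theta());X=np.array([np.cos(t),np.sin(t)]);Y=np.array([X[1],-X[0]]);e=np.array([.549,-.055])-sense()["tool_pos"][:2];print("to start",e@X,e@Y)
```

```text
27.3667 [ 0.56967457 -0.07401283  0.15495507] 216.69619850412127 0.0901067013654149 80.56274126298108 [ 0.0731753  -0.26968756 -0.6828051 ] [ -14.   22.   95.   -0.   63. -141.]
chk2 261 -85.64392584992675 [ 0.5564371  -0.18759703]
chk3 263 -92.36700832376587 [ 0.55289935 -0.187472  ]
to start 0.004122594538561852 0.026744003848279792
```

Run:
```python
from h import *
for n in("chk","chk2","chk3"):
    j=cv2.imread(f"pics/{n}.png"); h=cv2.cvtColor(j,cv2.COLOR_BGR2HSV)
    m=((h[...,2]>165)&(h[...,1]<70)).astype(np.uint8)
    g=((h[...,2]>120)&(h[...,1]<45)).astype(np.uint8)
    # disc centre: bolt
    y,x=np.mgrid[:480,:640]; b=(g>0)&(np.hypot(x-226,y-152)<30); 
    c=cv2.HoughCircles(cv2.cvtColor(j,cv2.COLOR_BGR2GRAY)[70:240,120:330],cv2.HOUGH_GRADIENT,1,200,param1=120,param2=12,minRadius=14,maxRadius=24)
    d=np.hypot(x-226,y-152); k=(m>0)&(d>26)&(d<48)&(x<220)&(y<165)
    v=np.polyfit(x[k],y[k],1)[0]
    r=(h[...,1]>130)&((h[...,0]<8)|(h[...,0]>172))&(x>130)&(x<190)&(y>90)&(y<140)
    print(n,k.sum(),"line mean",x[k].mean(),y[k].mean(),"slope",np.degrees(np.arctan(v)),"red",x[r].mean(),y[r].mean(),np.degrees(np.arctan(np.polyfit(x[r],y[r],1)[0])),"bolt",None if c is None else c[0,0]+[120,70,0])
```

```text
chk 223 line mean 194.10762331838566 133.6322869955157 slope 18.61535218670352 red 166.45535714285714 121.21428571428571 18.31598968238736 bolt [226.5        148.5         18.10000038]
chk2 227 line mean 193.6123348017621 134.29955947136563 slope 23.920407797957388 red 168.15740740740742 118.69444444444444 23.936069421734416 bolt [225.5        153.5         18.60000038]
chk3 225 line mean 196.51111111111112 129.95111111111112 slope 29.249786891961644 red 171.21621621621622 112.83783783783784 28.83433906316438 bolt [225.5        153.5         18.79999924]
```

The nudges only took up slack; the line is still within a few degrees of the mark. I make one more small push to be past the two turns.

>>> servo_tool(
  series=[0, 0.6, -0.6, 2, 0, 0, 0.6, -0.6, 4, 0, 0, 0, 0, 4, 0, 0, 0.53, -0.53, 0, 0, 0, 0.53, -0.53, 0, 0, 0, 0.335, 0.3, 0, -4.5, 0, 0, 0, 0, 0, 0, -0.53, 0.53, 0, 0, 0, -0.53, 0.53, 0, 0, 0, 0, 0, -4, 0, 0, -0.6, 0.6, -4, 0, 0, -0.6, 0.6, -2, 0, 0, 0, 0, 0, 0, 0, 0, 0, 0, 0],
)

```text
clock: 28.58
tool_pos: [0.5626, -0.0733, 0.155]
ee_rot: [-0.352, 0.936, -0.002, 0.002]
ft_force: [-0.5, -0.1, 0.2]
gripper_width: 0.007
grip_force: 0.0
```

```bash
cat >> h.py <<'E'
def rel(j):
    h=cv2.cvtColor(j,cv2.COLOR_BGR2HSV); y,x=np.mgrid[:480,:640]; d=np.hypot(x-226,y-152)
    def ax(k):
        P=np.stack([x[k],y[k]],1).astype(float); v=np.linalg.svd(P-P.mean(0))[2][0]; return np.degrees(np.arctan(v[1]/v[0])).round(2),P.mean(0).round(1)
    return ax((h[...,2]>165)&(h[...,1]<70)&(d>26)&(d<48)&(x<220)&(y<165)), ax((h[...,1]>130)&((h[...,0]<8)|(h[...,0]>172))&(x>130)&(x<195)&(y>80)&(y<140))
E
python3 - <<'E'
from h import *
rep(); i=read_camera("wrist"); cv2.imwrite("pics/chk4.png",i)
for n in("chk","chk2","chk3","chk4"): print(rel(cv2.imread(f"pics/{n}.png")))
t=np.radians(theta());X=np.array([np.cos(t),np.sin(t)]);Y=np.array([X[1],-X[0]]);e=np.array([.549,-.055])-sense()["tool_pos"][:2];print("to start",e@X,e@Y)
E
```

```text
28.5833 [ 0.56264519 -0.0732929   0.15500644] 221.20388278167172 0.08994120096351073 85.05991709333831 [-0.47882412 -0.0988      0.1625614 ] [ -14.   22.   95.   -0.   63. -146.]
((np.float64(23.87), array([194.1, 133.6])), (np.float64(20.38), array([166.5, 121.2])))
((np.float64(31.58), array([193.6, 134.3])), (np.float64(26.37), array([168.2, 118.7])))
((np.float64(39.19), array([196.5, 130. ])), (np.float64(31.68), array([171.2, 112.8])))
((np.float64(40.85), array([196.9, 129.4])), (np.float64(37.13), array([174.7, 108.1])))
to start -0.0028091598920997893 0.02187593970214519
```

>>> servo_tool(
  series=[0, 0.6, -0.6, 2, 0, 0, 0.6, -0.6, 4, 0, 0, 0, 0, 4, 0, 0, 0.53, -0.53, 0, 0, 0, 0.53, -0.53, 0, 0, 0, 0.218, 0.207, 0, -3, 0, 0, 0, 0, 0, 0, -0.53, 0.53, 0, 0, 0, -0.53, 0.53, 0, 0, 0, 0, 0, -4, 0, 0, -0.6, 0.6, -4, 0, 0, -0.6, 0.6, -2, 0, 0, 0, 0, 0, 0, 0, 0, 0, 0, 0],
)

```text
clock: 29.8
tool_pos: [0.558, -0.0731, 0.1548]
ee_rot: [-0.376, 0.927, -0.002, 0.002]
ft_force: [0.6, 0.1, -0.4]
gripper_width: 0.006
grip_force: 0.0
```

Run:
```python
from h import *
rep(); i=read_camera("wrist"); cv2.imwrite("pics/chk5.png",i); print(rel(i))
```

```text
29.8 [ 0.55797751 -0.07311805  0.15484696] 224.19340657383796 0.089834678362357 88.03680853956661 [ 0.56272507  0.05159659 -0.41235625] [ -14.   21.   96.   -0.   62. -149.]
((np.float64(39.77), array([196.8, 129.6])), (np.float64(41.05), array([176. , 103.9])))
```

The wheel is now about 3–4° past two turns. Next I turn the hand so its x axis lies along the rails.

>>> servo_tool(
  series=[0, 0, 0, 0, 7, 0, 0, 0, 0, 7, 0, 0, 0, 0, 7, 0, 0, 0, 0, 7, 0, 0, 0, 0, 7, 0, 0, 0, 0, 7, 0, 0, 0, 0, 7, 0, 0, 0, 0, 7, 0, 0, 0, 0, 7, 0, 0, 0, 0, 7, 0, 0, 0, 0, 7, 0, 0, 0, 0, 7, 0, 0, 0, 0, 7, 0, 0, 0, 0, 7, 0, 0, 0, 0, 7, 0, 0, 0, 0, 7, 0, 0, 0, 0, 7, 0, 0, 0, 0, 7, 0, 0, 0, 0, 5, 0, 0, 0, 0, 0],
)

```text
clock: 31.52
tool_pos: [0.555, -0.0733, 0.1506]
ee_rot: [0.689, 0.725, -0.001, -0.001]
ft_force: [-0.6, -0.0, -0.3]
gripper_width: 0.001
grip_force: 0.0
```

>>> servo_tool(
  series=[0, 0.8, -0.8, 0, 0, 0, 0.5, 0, 0, 0, 0, 0, 0, 2, 0, 0, 0, 0, 3, 0, 0, 0, 0, 3, 0, 0, 0, 0, 2.7, 0, 0, 0, 0, 0, 0, 0, 0, 0, 0, 0],
)

```text
clock: 32.18
tool_pos: [0.5457, -0.0599, 0.0442]
ee_rot: [0.687, 0.727, -0.001, -0.002]
ft_force: [-0.0, -0.8, -0.0]
gripper_width: 0.002
grip_force: 0.0
```

Run:
```python
from h import *
rep(); i=read_camera("wrist"); cv2.imwrite("pics/w8.png",i)
```

```text
32.1833 [ 0.54566522 -0.05987397  0.04422257] 93.2318426354157 0.10343908057895376 95.12204025692796 [-0.01370886 -0.76033806 -0.03334421] [-13.  29. 103.  -0.  48. -17.]
```

>>> servo_tool(
  series=[0, 0.6, 0, 0, 0, 0, 0.6, 0, 0, 0, 0, 0.6, 0, 0, 0, 0, 0.5, 0, 0, 0, 0, 0.5, 0, 0, 0, 0, 0.5, 0, 0, 0, 0, 0.5, 0, 0, 0, 0, 0.5, 0, 0, 0, 0, 0.5, 0, 0, 0, 0, 0.5, 0, 0, 0, 0, 0.5, 0, 0, 0, 0, 0.5, 0, 0, 0, 0, 0.5, 0, 0, 0, 0, 0.5, 0, 0, 0, 0, 0.5, 0, 0, 0, 0, 0.5, 0, 0, 0, 0, 0.5, 0, 0, 0, 0, 0.5, 0, 0, 0],
)

```text
clock: 33.73
tool_pos: [0.5425, 0.0327, 0.0453]
ee_rot: [0.687, 0.726, 0.0, 0.0]
ft_force: [1.1, -3.4, 2.6]
gripper_width: 0.003
grip_force: 1.7
```

>>> servo_tool(
  series=[0, 0.3, 0, 0, 0, 0, 0.3, 0, 0, 0, 0, 0, 0, 0, 0],
)

```text
clock: 33.98
tool_pos: [0.5415, 0.039, 0.045]
ee_rot: [0.687, 0.726, -0.0, -0.001]
ft_force: [-0.8, -0.8, 0.1]
gripper_width: 0.003
grip_force: 0.0
```

>>> servo_tool(
  series=[0, 0.3, 0, 0, 0, 0, 0.3, 0, 0, 0, 0, 0, 0, 0, 0],
)

```text
clock: 34.23
tool_pos: [0.5411, 0.0447, 0.045]
ee_rot: [0.687, 0.726, -0.0, -0.001]
ft_force: [0.5, 0.9, 0.7]
gripper_width: 0.006
grip_force: 0.3
```

>>> servo_tool(
  series=[0, 0.2, 0, 0, 0, 0, 0.2, 0, 0, 0, 0, 0.2, 0, 0, 0],
)

```text
clock: 34.48
tool_pos: [0.5408, 0.0488, 0.045]
ee_rot: [0.687, 0.727, -0.001, 0.001]
ft_force: [-0.5, -18.2, 0.6]
gripper_width: 0.004
grip_force: 8.9
```

>>> servo_tool(
  series=[0, 0.2, 0, 0, 0, 0, 0.1, 0, 0, 0, 0, 0.1, 0, 0, 0],
)

```text
clock: 34.73
tool_pos: [0.5409, 0.0488, 0.0451]
ee_rot: [0.686, 0.728, -0.004, 0.003]
ft_force: [-0.4, -32.2, 0.2]
gripper_width: 0.005
grip_force: 16.2
```

The force rose to 32 N with no further travel at y = 0.0488, where I expected the stop. The shuttle is home, so I back off and lift clear.

>>> servo_tool(
  series=[0, -0.6, 0, 0, 0, 0, -1.5, 0, 0, 0, 0, -2, 0, 0, 0, 0, 0, 0, -2, 0, 0, 0, 0, -3.5, 0, 0, 0, 0, -3.5, 0, 0, 0, 0, -3.5, 0, 0, 0, 0, -3, 0, 0, 0, 0, -2, 0, 0, 0, 0, 0, 0, 0, 0, 0, 0, 0],
)

```text
clock: 35.65
tool_pos: [0.5439, 0.0137, 0.2211]
ee_rot: [0.687, 0.726, 0.001, 0.001]
ft_force: [-0.3, -0.1, -0.1]
gripper_width: 0.002
grip_force: 0.0
```

Run:
```python
from h import *
rep(); i=read_camera("wrist"); cv2.imwrite("pics/fin.png",i)
c=calibration("wrist");K=c["mtx"];W=c["world_to_cam"]
def px(p):
    p=W[:3,:3]@np.array(p)+W[:3,3]; r=np.arctan2(np.hypot(*p[:2]),p[2]); return K[:2,2]+K[0,0]*r*p[:2]/np.hypot(*p[:2])
U=np.array([.5476,-.0332]);a=.0571;R=np.array([[np.cos(a),-np.sin(a)],[np.sin(a),np.cos(a)]])
# brightness profile along unit y on top of the shuttle/stop at x=-35 mm, z=75 mm
for y in range(60,200,5):
    q=px([*(R@[.043,y/1e3]+U),.075]).astype(int)
    if 0<=q[0]<640 and 0<=q[1]<480: print(y,i[q[1],q[0]].max(),end="; ")
```

```text
35.65 [0.54393058 0.01373106 0.22111725] 93.14731629097368 0.1769713486813046 93.55371000567197 [-0.33654165 -0.14180069 -0.14743905] [-6. 16. 94.  0. 70. -9.]
60 224; 65 224; 70 222; 75 222; 80 223; 85 222; 90 222; 95 108; 100 121; 105 119; 110 119; 115 120; 120 118; 125 120; 130 117; 135 96; 140 94; 145 93; 150 94; 155 93; 160 94; 165 94; 170 93; 175 181; 180 178; 185 182; 190 179; 195 180;
```

```bash
python3 -c "
from bench import *
print(job_done())"
```

```text
the job is handed in; nothing more can be done
None
```

I loosened the clamp wheel by two full turns (estimated 3–4° past the red mark), pushed the shuttle home against the end stop, took the hand clear and handed the job in at about 36 s; the verdict wasn't shown.

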